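# Free the spindle cap of the stone-polishing lap

## Task

The wash bottle has toppled onto the lap of the stone-polishing machine: first stand it upright on the black rubber mat and let go of it. Then unscrew the brass cap from the middle of the lap so that the lap can be changed; nobody remembers whether this machine has a right-hand or a left-hand thread, so feel which way the cap gives, trying the other way if it stops. Lift the cap off, a hand's breadth above the spindle, and finish while still holding it there in the gripper; leave the stones, the slab, the jar and the loupe where they are.

Things in the scene. Friction and masses are not known exactly. Their poses are not given: they have to be found in the camera images.
- machine: Blue stone-polishing machine, fixed: housing 300 x 300 x 76 mm, on it a round black splash pan (286 mm across, rim 113 mm above the table). On its far side, 150 to 235 mm from the spindle axis, a rear pod 145 mm high with a drip tank up to 208 mm high. Origin on the spindle axis at table height, z up, x from the front panel to the pod.
- spindle (a point): Centre of the lap's upper face, 110 mm above the table; axes as the machine's. The lap is a flat grey disc 203 mm across; lap and spindle are locked. Under the cap a steel spindle end 37 mm across stands 18.5 mm up, with a steep two-start thread: right-hand (loosens anticlockwise from above) or left-hand (loosens clockwise), differing from start to start, not to be seen from outside.
- cap: Brass cap, red dot on top, upright on the lap. Round head 50 mm across, 20.5 to 34 mm up (grip here, 30 N will do); skirt below 47 mm across. 0.16 kg. Origin: centre of underside, z up; x turns with it, at first along the machine's x. The wrong way it stops within 0.3 rad; the right way it turns easily, is free to lift after 1.0 rad, turns on to 1.9 rad. Lift only when free, not while turning.
- bottle: White and light-blue wash bottle, round, lying on the lap right of the cap, blue nozzle towards the robot. Body 50 mm across up to 95 mm from the base, shoulder to 24 mm at 110 mm, collar 27 mm to 124 mm, thin nozzle to 150 mm. 0.2 kg, centre of mass 55 mm from the base. Origin: centre of its base; z along its axis to the nozzle (level now, up when it stands).
- mat: Black ribbed rubber mat, 180 x 180 mm, 4 mm thick, fixed on the table to the right of the machine. Origin at the centre of its underside, x and y along its edges, z up. Empty at the start.
- geode: Sawn half geode with a purple middle, about 105 x 85 mm, 50 mm high, on the table left of the machine; leave it alone. Origin at the centre of its underside.
- ochre_stone: Brown-yellow stone, about 85 x 70 mm, 55 mm high, left of the machine; leave it alone. Origin at the centre of its underside.
- grey_stone: Grey stone, about 75 x 60 mm, 45 mm high, to the right and beyond the mat; leave it alone. Origin at the centre of its underside.
- slab: Sawn beige stone slab, 110 x 60 x 12 mm, lying right of the mat; leave it alone. Origin at the centre of its underside.
- grit_jar: Jar of grit with a white lid, 60 mm in diameter, 85 mm high, standing left; leave it alone. Origin at the centre of its base.
- loupe: Black folding loupe, 42 mm round head with a 50 mm case, 10 mm high, lying left; leave it alone. Origin under the middle of its round head.
Not all that is in view belongs to the job. Of the things that look like the cap, the smaller one is meant.

How it is judged (in metres and radians):
On the way, in this order (a step that is already met when the one before it is completed fails the run):
1. the wash bottle stands upright on the mat, let go, and the cap is still on the spindle (angle between bottle's own z axis and vertical below 0.1 rad and z of bottle in the frame of mat between 0 and 0.012 m and x of bottle in the frame of mat between -0.07 and 0.07 m and y of bottle in the frame of mat between -0.07 and 0.07 m and contact force between bottle and the arm below 0.1 N and contact force between bottle and the fingers below 0.1 N and distance between cap and spindle below 0.01 m and angle between the x axis of cap and the x axis of machine, either way round below 0.7 rad), for 0.2 s.
2. the cap has been turned loose on the spindle (angle between the x axis of cap and the x axis of machine, either way round above 0.85 rad and distance between cap and spindle below 0.012 m).
3. the cap is lifted off, held in the fingers (z of cap in the frame of spindle above 0.05 m and contact force between cap and the fingers above 1 N), for 0.2 s.
At the end, for the whole second after the job is handed in: The cap is held still in the fingers, touching nothing else, 50 mm or more above the lap and within 80 mm sideways of the spindle; the bottle stands upright (0.1 rad) at rest and untouched on the mat, its axis within 70 mm of the mat's middle along each edge (all of step 3 and horizontal distance between cap and spindle below 0.08 m and contact force between cap and machine below 0.1 N and contact force between cap and bottle below 0.1 N and linear speed of cap below 0.05 m/s and angle between bottle's own z axis and vertical below 0.1 rad and z of bottle in the frame of mat between 0 and 0.012 m and x of bottle in the frame of mat between -0.07 and 0.07 m and y of bottle in the frame of mat between -0.07 and 0.07 m and contact force between bottle and the arm below 0.1 N and contact force between bottle and the fingers below 0.1 N and linear speed of bottle below 0.03 m/s); the arm keeps its last pose, push and grip.
It fails at once if a stone, the slab, the jar or the loupe is moved by more than 30 mm (distance of any of geode, ochre_stone, grey_stone, slab, grit_jar, loupe from where it was at the start of the episode above 0.03 m).
It also fails if it takes over 61 s, if anything falls off the work surface, if the arm or the gripper's body presses on something with over 40 N, if the wrist force passes 120 N, or if a joint passes its speed limit or range.

## Robot

A 6-joint arm with a two-finger parallel gripper is mounted at the origin on the work surface. World frame = base frame: x ahead of the robot, y to its left, z up, the work surface at z = 0. Lengths are in m, angles in degrees, forces in N, time in s.
With the tool pointing down it reaches from about 0.375 to 0.9 m from the base axis. Payload 3.1 kg.
Tool frame: the origin (TCP) lies midway between the tips of the shut fingers; the grasp point (between the pads) lies 19 mm behind it; z points along the fingers, y is the line along which they close (so a half turn about z gives the same grasp; the last joint's range is limited). The gripper opens to 87 mm and grips with 3 to 60 N. Pads are 19 mm wide; open, the fingers measure 117 mm over their backs; the gripper's body (75 mm by 190 mm) begins 51 mm behind the grasp point.
Start: joints at [-76.347, 30.224, 82.088, -0, 67.689, -10.227], TCP at [0.253, -0.571, 0.223] pointing down, gripper open.
Joint ranges: [-176.69, 176.69], [-43.24, 126.21], [12.49, 139.97], [-82, 262], [0, 151.66], [-163.58, 163.58]. Speed limits (degrees/s): [159.86, 159.86, 180, 180, 180, 180].

## Interface

Orientations are given as a 3x3 rotation matrix whose columns are the frame's x, y, z axes.
In Python, from rig import read_state, optics, bot gives the robot as it stands. The module is installed in compiled form; this text tells all that it offers.
- The arm moves only by the tool send_rows, never from a script. Its argument "commands" is a list of rows, each a list of 7 numbers: the turn, a rotation vector about the tool's x, y, z in units of 5 degrees (1.0 is 5 degrees), then the shift along the tool's x, y, z in units of 30 mm (1.0 is 30 mm), then the opening, from 0 (shut) to 1 (fully open). In form: [[rx, ry, rz, tx, ty, tz, gripper], ...]. A call has 1 to 20 rows; each row is the pose to reach, as a shift and turn from the pose commanded when the call began, along the tool's axes at that moment; what a row does not reach only later rows make up. A row lasts 1/12 s, in which the tool goes at most 41.7 mm and 7.16 degrees, less where a joint would pass 70% of its speed; a pose out of reach is approached as far as the arm can. A call with a gripper value outside its range is refused whole. The fingers move at their own pace and stop on an object; the grip force is fixed at half the most. Time passes only in rows, so rows that repeat a pose let the fingers close. It gives the time, the measured TCP pose, the force, the opening and the grip force at its end, in the units of the state.
- read_state(): the state, without advancing time (a new reading comes with each control period).
- optics.capture(name): name is "scene" or "top"; returns a dict with "image" (480x640x3 uint8, blue, green, red), "intrinsics" (3x3 intrinsics, pixels), "extrinsics" (4x4, takes a point from world to camera coordinates). Camera axes: x right, y down, z forward; pixel columns grow to the right and rows downward; lengths in m; the calibration is good to about 2 mm. A picture is of the moment at which its call begins. There is no depth.
- bot.hand_in(): hands the job in; it is judged then, once.
The state is a dict: "time_s": time; "joint_positions": joint angles; "qvel": joint speeds; "tau": joint torques, N m; "position": TCP position; "tcp_rot": TCP orientation; "force": force on the tool from outside, world axes, zero at the start; "moment": the same for the moment, N m; "opening": opening from 0.0 (shut) to 1.0 (fully open); "grasp_force": force on a finger pad.
Only numpy, scipy, OpenCV 4.12 (cv2) and the standard library are available. Lean on these libraries where they do the work, as an engineer would, in place of code of your own. Each camera call takes 0.05 s, during which the arm holds its last target. There are 200 camera calls.

## Working session

There is one attempt and no reset: what is moved stays moved. The work goes in short steps, Python scripts to look and compute and a tool call to move; the robot and the scene stay as the last step left them, time stands still between calls to the robot, and variables do not carry over. Pictures are saved under pics/ and viewed, at most 10 in all, crops included, and the job is handed in when it is done.

Besides the shell and the picture viewer there is one more tool, called after "Call:" as name([rows], argument=value, ...), one row to a line, values as JSON. send_rows: Moves the arm, as the interface text tells. Its arguments: {"type":"object","properties":{"commands":{"type":"array","items":{"type":"array","items":{"type":"number"}}}},"required":["commands"]}

```bash
mkdir -p pics; python3 - <<'E'
from rig import read_state, optics
import cv2,numpy as np
s=read_state()
for k in s: print(k,np.round(s[k],4).tolist())
for n in("scene","top"):
    c=optics.capture(n); cv2.imwrite(f"pics/{n}0.png",c["image"]); np.savez(f"{n}0.npz",**c)
    print(n,np.round(c["intrinsics"],1).tolist(),np.round(c["extrinsics"],3).tolist())
E
```

```text
time_s 0.0
joint_positions [-76.3464, 30.2799, 82.1542, -0.0001, 67.6904, -10.2301]
qvel [0.0027, -0.0161, -0.0403, -0.0325, 0.0685, -0.0698]
tau [0.002, -44.0037, -17.6588, 0.0635, 0.0582, -0.0002]
position [0.2529, -0.5708, 0.2216]
tcp_rot [[0.9144, 0.4049, -0.0005], [0.4049, -0.9144, 0.0021], [0.0004, -0.0021, -1.0]]
force [0.1673, 0.2735, 0.6497]
moment [0.0161, 0.0262, -0.0069]
grasp_force 0.0
opening 1.0012
scene [[539.2, 0.0, 318.9], [0.0, 539.2, 249.4], [0.0, 0.0, 1.0]] [[0.821, 0.57, 0.018, -0.456], [0.402, -0.555, -0.728, -0.091], [-0.405, 0.606, -0.685, 1.822], [0.0, 0.0, 0.0, 1.0]]
top [[454.2, 0.0, 312.1], [0.0, 454.2, 239.7], [0.0, 0.0, 1.0]] [[0.029, -0.999, -0.024, 0.035], [-0.996, -0.027, -0.088, 0.53], [0.088, 0.026, -0.996, 1.335], [0.0, 0.0, 0.0, 1.0]]
```

View pics/scene0.png

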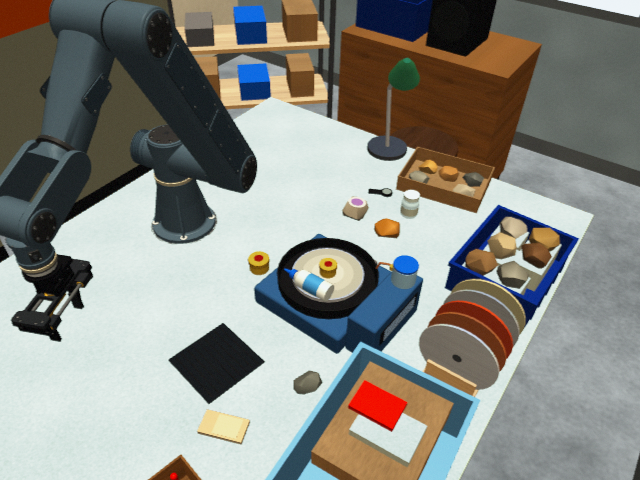

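View pics/top0.png

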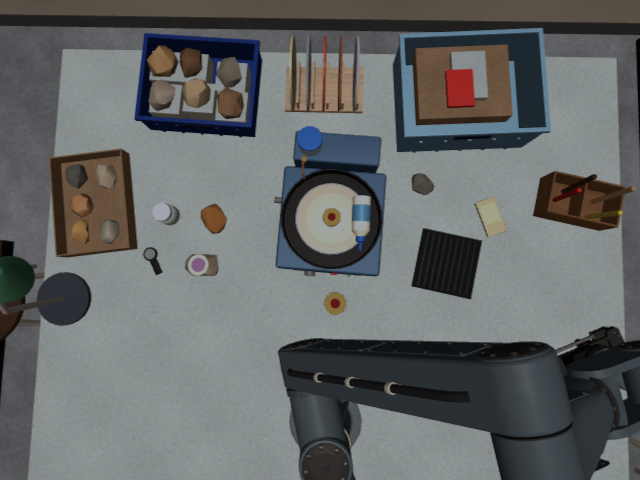

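The top view shows the cap on the lap at about (331,217) and the decoy on the table at (335,303). The bottle lies from (361,200) to its nozzle tip at (360,248), and the mat is centred at about (447,264). The scene view agrees: cap (328,266), bottle (310,285), mat (217,362).

```bash
cat > h.py <<'E'
import numpy as np,cv2
def load(n): return np.load(n)
def ray(c,uv):
    E=c["extrinsics"];R=E[:3,:3];o=-R.T@E[:3,3]
    d=R.T@np.linalg.inv(c["intrinsics"])@np.array([uv[0],uv[1],1.]);return o,d
def onz(c,uv,z):
    o,d=ray(c,uv);return o+d*(z-o[2])/d[2]
def cross(c1,u1,c2,u2):
    o1,d1=ray(c1,u1);o2,d2=ray(c2,u2)
    s=np.linalg.lstsq(np.c_[d1,-d2],o2-o1,rcond=None)[0]
    a=o1+d1*s[0];b=o2+d2*s[1];return (a+b)/2,np.linalg.norm(a-b)
def blobs(mask,amin=15):
    n,l,st,ce=cv2.connectedComponentsWithStats(mask.astype(np.uint8))
    return [(st[i].tolist(),ce[i].round(1).tolist(),l==i) for i in range(1,n) if st[i][4]>=amin]
def win(mask,x0,x1,y0,y1):
    m=np.zeros(mask.shape,bool);m[y0:y1,x0:x1]=mask[y0:y1,x0:x1];return m
E
python3 - <<'E'
from h import *
W={"top":dict(cap=(310,350,195,240),bot=(345,375,190,255),mat=(405,490,225,305)),"scene":dict(cap=(310,345,252,282),bot=(280,338,262,305),mat=(160,275,315,410))}
C={}
for n in("top","scene"):
    c=load(n+"0.npz");C[n]=c;im=c["image"];hsv=cv2.cvtColor(im,cv2.COLOR_BGR2HSV);H,S,V=[hsv[...,i].astype(int) for i in range(3)]
    red=((H<6)|(H>174))&(S>150)&(V>60)
    brass=(H>12)&(H<32)&(S>120)&(V>60)
    blue=(H>92)&(H<125)&(S>80)&(V>60)
    dark=(V<60)
    for k,m in(("cap",red),("cap",brass),("bot",blue),("mat",dark)):
        for b in blobs(win(m,*W[n][k])): print(n,k,b[0],b[1])
    m=max(blobs(win(dark,*W[n]["mat"])),key=lambda b:b[0][4])[2].astype(np.uint8)
    cnt=cv2.findContours(m,0,2)[0][0]
    P=np.array([onz(c,p[0],.004)[:2] for p in cnt]).astype(np.float32)
    print("mat",cv2.minAreaRect(P))
    # white of bottle
    for b in blobs(win((S<50)&(V>165) ,*W[n]["bot"])): print(n,"white",b[0],b[1])
im=C["top"]["image"][180:260,300:400];im2=C["scene"]["image"][240:320,270:370]
cv2.imwrite("pics/z0.png",np.hstack([cv2.resize(i,(400,320),interpolation=cv2.INTER_NEAREST) for i in(im,im2)]))
E
```

```text
top cap [328, 214, 7, 6, 36] [331.2, 216.5]
top cap [323, 209, 17, 17, 186] [331.1, 217.0]
top bot [352, 204, 19, 17, 285] [361.0, 212.5]
top bot [356, 236, 10, 15, 92] [360.0, 241.3]
top bot [367, 246, 8, 9, 39] [371.8, 251.3]
top mat [412, 229, 69, 70, 3535] [446.2, 263.2]
mat ((0.4708840548992157, -0.35372480750083923), (0.17724201083183289, 0.1778351217508316), 79.22401428222656)
top white [359, 196, 7, 8, 49] [362.1, 199.8]
top white [357, 221, 7, 9, 54] [360.4, 225.0]
scene cap [325, 262, 7, 4, 23] [327.9, 263.5]
scene cap [319, 258, 18, 20, 266] [327.6, 267.9]
scene bot [284, 268, 13, 11, 72] [290.3, 271.8]
scene bot [303, 273, 21, 23, 278] [311.8, 283.3]
scene bot [280, 292, 9, 13, 55] [282.4, 300.2]
scene mat [169, 324, 95, 79, 3834] [215.8, 362.1]
mat ((0.47174280881881714, -0.35312196612358093), (0.17658652365207672, 0.17683030664920807), 79.10295867919922)
scene white [293, 262, 45, 38, 718] [315.5, 277.8]
scene white [299, 288, 18, 10, 33] [307.1, 293.0]
```

View pics/z0.png

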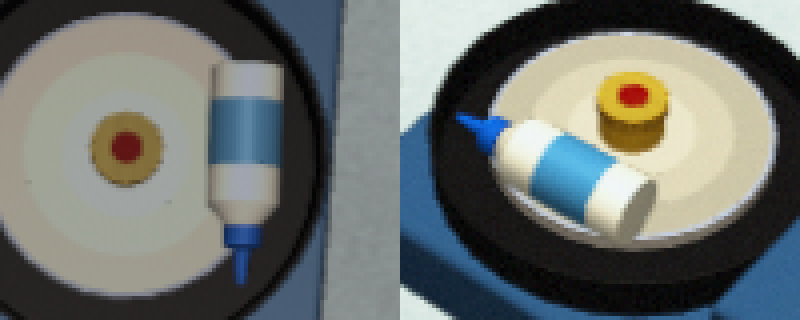

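```bash
python3 - <<'E'
from h import *
t=load("top0.npz");s=load("scene0.npz")
print("cap dot .144 top",onz(t,(331.2,216.5),.144),"scene",onz(s,(327.9,263.5),.144),cross(t,(331.2,216.5),s,(327.9,263.5)))
print("brass top",onz(t,(331.1,217),.144))
for k,uv in dict(base=(361.7,195.3),label=(361.0,212.5),shoulder=(360.6,231.5),collar=(360.6,239),tip=(360,250.7)).items(): print(k,onz(t,uv,.135).round(4), onz(t,uv,.155).round(4))
print("sceneTip",onz(s,(284.2,268.5),.135),cross(t,(360,250.7),s,(284.2,268.5)))
# lap ellipse
im=t["image"];hsv=cv2.cvtColor(im,cv2.COLOR_BGR2HSV)
g=win(hsv[...,2]<75,280,385,165,270)
b=max(blobs(g),key=lambda b:b[0][4]);cnt=cv2.findContours(b[2].astype(np.uint8),0,2)[0];cnt=max(cnt,key=len)
P=np.array([onz(t,p[0],.113)[:2] for p in cnt]).astype(np.float32);print("pan",cv2.fitEllipse(P))
E
```

```text
cap dot .144 top [ 0.5827355  -0.00360149  0.144     ] scene [ 0.58301361 -0.00180796  0.144     ] (array([ 0.58311113, -0.00318144,  0.14506684]), np.float64(0.0013199775369590046))
brass top [ 0.58135012 -0.00336323  0.144     ]
base [ 0.6452 -0.0864  0.135 ] [ 0.6414 -0.0848  0.155 ]
label [ 0.5972 -0.0854  0.135 ] [ 0.5942 -0.0838  0.155 ]
shoulder [ 0.5446 -0.0853  0.135 ] [ 0.5424 -0.0837  0.155 ]
collar [ 0.524  -0.0857  0.135 ] [ 0.5221 -0.0841  0.155 ]
tip [ 0.4918 -0.0847  0.135 ] [ 0.4905 -0.0831  0.155 ]
sceneTip [ 0.4916915  -0.08064244  0.135     ] (array([ 0.49258018, -0.08370747,  0.13796254]), np.float64(0.00246990424063491))
pan ((0.5911441445350647, -0.006160243414342403), (0.2816483676433563, 0.30645981431007385), 60.289302825927734)
```

Sizes check out: the cap dot triangulates to z 0.145 m (0.144 expected), and the bottle spans x 0.492 to 0.645 m. The bottle axis is at y ≈ -0.085. I'll pick with the tool leaning 25°, so it still points 25° below horizontal when the bottle stands.

```bash
cat >> h.py <<'E'
from scipy.spatial.transform import Rotation as Ro
from rig import read_state
def pick(th):
    s,c=np.sin(np.radians(th)),np.cos(np.radians(th));return np.array([[c,0,s],[0,-1,0],[s,0,-c]])
def place(th,phi):
    s,c=np.sin(np.radians(th)),np.cos(np.radians(th));R=np.array([[-s,0,c],[0,1,0],[-c,0,-s]])
    return Ro.from_euler('z',phi,degrees=True).as_matrix()@R
def down(yaw):  # yaw of closing axis y
    a=np.radians(yaw);y=np.array([np.cos(a),np.sin(a),0]);z=np.array([0,0,-1.]);return np.c_[np.cross(y,z),y,z]
def cmd(p,R,frm=None):
    st=read_state();p0,R0=frm if frm else (np.array(st["position"]),np.array(st["tcp_rot"]))
    rv=Ro.from_matrix(R0.T@R).as_rotvec(degrees=True);d=R0.T@(np.array(p)-p0)
    print("row",np.round(np.r_[rv/5,d/.03],2).tolist(),"rows>=",round(max(np.linalg.norm(rv)/7.16,np.linalg.norm(d)/.0417),1))
    return np.array(p),R
def show():
    s=read_state()
    for k in("time_s","joint_positions","position","force","moment","opening","grasp_force"):print(k,np.round(s[k],4).tolist())
E
python3 - <<'E'
from h import *
R=pick(25);g=np.array([.570,-.0854,.139]);tcp=g+.019*R[:,2]
a=cmd(tcp-.09*R[:,2],R); cmd(tcp,R,a);print(tcp)
E
```

```text
row [-1.06, 4.93, 4.7, 15.3, -10.92, 0.64] rows>= 13.5
row [0.0, 0.0, 0.0, 0.0, 0.0, 3.0] rows>= 2.2
[ 0.57802975 -0.0854      0.12178015]
```

Call:
send_rows([
  [-0.5,2.5,2.35,7.65,-5.46,-0.5,0.75],
  [-0.5,2.5,2.35,7.65,-5.46,-0.5,0.75],
  [-0.5,2.5,2.35,7.65,-5.46,-0.5,0.75],
  [-0.5,2.5,2.35,7.65,-5.46,-0.5,0.75],
  [-0.5,2.5,2.35,7.65,-5.46,-0.5,0.75],
  [-0.5,2.5,2.35,7.65,-5.46,-0.5,0.75],
  [-0.5,2.5,2.35,7.65,-5.46,-0.5,0.75],
  [-1.06,4.93,4.7,15.3,-10.92,0.64,0.75],
  [-1.06,4.93,4.7,15.3,-10.92,0.64,0.75],
  [-1.06,4.93,4.7,15.3,-10.92,0.64,0.75],
  [-1.06,4.93,4.7,15.3,-10.92,0.64,0.75],
  [-1.06,4.93,4.7,15.3,-10.92,0.64,0.75],
  [-1.06,4.93,4.7,15.3,-10.92,0.64,0.75],
  [-1.06,4.93,4.7,15.3,-10.92,0.64,0.75],
  [-1.06,4.93,4.7,15.3,-10.92,0.64,0.75],
  [-1.06,4.93,4.7,15.3,-10.92,0.64,0.75],
  [-1.06,4.93,4.7,15.3,-10.92,0.64,0.75],
  [-1.06,4.93,4.7,15.3,-10.92,0.64,0.75],
  [-1.06,4.93,4.7,15.3,-10.92,0.64,0.75],
])

```text
time_s: 1.68
position: [0.5398, -0.0877, 0.2035]
tcp_rot: [[0.906, -0.003, 0.423], [-0.002, -1.0, -0.003], [0.423, 0.002, -0.906]]
force: [-0.7, -0.6, -0.4]
opening: 0.752
grasp_force: 0.0
```

```bash
python3 - <<'E'
from h import *
show()
R=pick(25);g=np.array([.570,-.0854,.139]);tcp=g+.019*R[:,2]
cmd(tcp,R)
E
```

```text
time_s 1.6833
joint_positions [-27.2894, 19.2259, 113.3892, 24.9864, 26.9773, 42.5325]
position [0.5398, -0.0877, 0.2035]
force [-0.6912, -0.5839, -0.4348]
moment [0.0556, 0.2508, 0.0162]
opening 0.7521
grasp_force 0.0
row [0.03, -0.01, -0.02, 0.0, -0.09, 3.01] rows>= 2.2
```

Call:
send_rows([
  [0,0,0,0,-0.05,1.0,0.75],
  [0,0,0,0,-0.09,2.0,0.75],
  [0,0,0,0,-0.09,2.6,0.75],
  [0,0,0,0,-0.09,3.0,0.75],
  [0,0,0,0,-0.09,3.0,0.75],
  [0,0,0,0,-0.09,3.0,0.75],
  [0,0,0,0,-0.09,3.0,0.4],
  [0,0,0,0,-0.09,3.0,0.4],
  [0,0,0,0,-0.09,3.0,0.3],
  [0,0,0,0,-0.09,3.0,0.3],
  [0,0,0,0,-0.09,3.0,0.3],
  [0,0,0,0,-0.09,3.0,0.3],
  [0,0,0,0,-0.09,3.0,0.3],
])

```text
time_s: 2.77
position: [0.5786, -0.0843, 0.123]
tcp_rot: [[0.905, -0.001, 0.425], [0.0, -1.0, -0.003], [0.425, 0.003, -0.905]]
force: [-3.8, -3.1, 7.3]
opening: 0.563
grasp_force: 30.0
```

Call:
send_rows([
  [0,0,0,0.2,0,-0.45,0.3],
  [0,0,0,0.6,0,-1.35,0.3],
  [0,0,0,1.05,0,-2.25,0.3],
  [0,0,0,1.6,0,-3.4,0.3],
  [0,0,0,2.1,0,-4.5,0.3],
  [0,0,0,2.1,0,-4.5,0.3],
  [0,0,0,2.1,0,-4.5,0.3],
])

```text
time_s: 3.35
position: [0.5788, -0.0833, 0.2732]
tcp_rot: [[0.904, 0.001, 0.427], [0.002, -1.0, -0.003], [0.427, 0.003, -0.904]]
force: [-0.4, -0.9, -3.5]
opening: 0.565
grasp_force: 29.9
```

```bash
python3 - <<'E'
from h import *
show()
cmd([.50,-.20,.29],down(-20)); cmd([.43,-.29,.29],down(50))
E
```

```text
time_s 3.35
joint_positions [-24.5071, 15.4589, 103.891, 16.2821, 38.4947, 54.6221]
position [0.5788, -0.0833, 0.2732]
force [-0.413, -0.9394, -3.5372]
moment [0.0671, 0.5021, 0.0091]
opening 0.5648
grasp_force 29.8501
row [3.11, -4.38, -13.75, -2.14, 3.89, -1.62] rows>= 10.3
row [6.16, -2.19, -27.42, -4.26, 6.89, -2.6] rows>= 19.7
```

Call:
send_rows([
  [3.1,-4.4,-13.75,-2.14,3.9,-1.6,0.3],
  [3.1,-4.4,-13.75,-2.14,3.9,-1.6,0.3],
  [3.1,-4.4,-13.75,-2.14,3.9,-1.6,0.3],
  [3.1,-4.4,-13.75,-2.14,3.9,-1.6,0.3],
  [3.1,-4.4,-13.75,-2.14,3.9,-1.6,0.3],
  [3.1,-4.4,-13.75,-2.14,3.9,-1.6,0.3],
  [3.1,-4.4,-13.75,-2.14,3.9,-1.6,0.3],
  [3.1,-4.4,-13.75,-2.14,3.9,-1.6,0.3],
  [3.1,-4.4,-13.75,-2.14,3.9,-1.6,0.3],
  [3.1,-4.4,-13.75,-2.14,3.9,-1.6,0.3],
  [3.1,-4.4,-13.75,-2.14,3.9,-1.6,0.3],
  [3.1,-4.4,-13.75,-2.14,3.9,-1.6,0.3],
])

```text
time_s: 4.35
position: [0.4991, -0.1987, 0.2846]
tcp_rot: [[0.34, 0.94, -0.009], [0.94, -0.34, 0.003], [-0.0, -0.01, -1.0]]
force: [0.6, 0.0, -3.0]
opening: 0.564
grasp_force: 29.9
```

```bash
python3 - <<'E'
from h import *
show()
a=cmd([.43,-.29,.29],down(50))
Rp=place(25,-40);
tcp=np.array([.471,-.353,.004+.072])+.019*Rp[:,2];print(tcp)
cmd(tcp+[0,0,.12],Rp,a)
E
```

```text
time_s 4.35
joint_positions [-33.5511, 19.6141, 89.8403, -0.1464, 71.0911, -13.6159]
position [0.4991, -0.1987, 0.2846]
force [0.5681, 0.0221, -2.9612]
moment [-0.0318, -0.0684, -0.0745]
opening 0.5644
grasp_force 29.8516
row [-0.1, -0.07, -13.98, -3.65, -1.13, -0.17] rows>= 9.8
[ 0.48419117 -0.3640687   0.06797025]
row [-0.0, -13.0, -0.0, -2.97, -0.73, 3.4] rows>= 9.1
```

Call:
send_rows([
  [-0.1,-0.1,-14,-3.65,-1.1,-0.2,0.3],
  [-0.1,-0.1,-14,-3.65,-1.1,-0.2,0.3],
  [-0.1,-0.1,-14,-3.65,-1.1,-0.2,0.3],
  [-0.1,-0.1,-14,-3.65,-1.1,-0.2,0.3],
  [-0.1,-0.1,-14,-3.65,-1.1,-0.2,0.3],
  [-0.1,-0.1,-14,-3.65,-1.1,-0.2,0.3],
  [-0.1,-0.1,-14,-3.65,-1.1,-0.2,0.3],
  [-0.1,-0.1,-14,-3.65,-1.1,-0.2,0.3],
  [-0.1,-0.1,-14,-3.65,-1.1,-0.2,0.3],
  [-0.1,-0.1,-14,-3.65,-1.1,-0.2,0.3],
  [-0.1,-0.1,-14,-3.65,-1.1,-0.2,0.3],
  [-0.1,-0.1,-14,-3.65,-1.1,-0.2,0.3],
])

```text
time_s: 5.35
position: [0.4303, -0.2911, 0.2923]
tcp_rot: [[-0.763, 0.647, 0.004], [0.647, 0.763, -0.003], [-0.005, 0.0, -1.0]]
force: [-0.7, -0.4, -2.5]
opening: 0.563
grasp_force: 29.9
```

```bash
python3 - <<'E'
from h import *
show()
Rp=place(25,-40);
tcp=np.array([.471,-.353,.004+.072])+.019*Rp[:,2]
cmd(tcp+[0,0,.12],Rp)
E
```

```text
time_s 5.35
joint_positions [-46.432, 17.2712, 92.1691, 0.0383, 70.273, -96.1592]
position [0.4303, -0.2911, 0.2923]
force [-0.6554, -0.4225, -2.5065]
moment [0.0291, -0.1118, 0.0007]
opening 0.563
grasp_force 29.8522
row [-0.03, -12.94, -0.05, -2.93, -0.7, 3.49] rows>= 9.0
```

The mat pose facing straight out would push j5 to its 0 limit. I'll turn the tool about 45° left of the arm plane (yaw +5°) so j4 takes part of the turn.

```bash
python3 - <<'E'
from h import *
Rp=place(25,5);
tcp=np.array([.471,-.353,.004+.072])+.019*Rp[:,2];print(tcp)
cmd(tcp+[0,0,.12],Rp)
E
```

```text
[ 0.48815432 -0.35149919  0.06797025]
row [-5.14, -12.23, -8.03, -2.75, -0.29, 3.49] rows>= 10.8
```

Call:
send_rows([
  [-5.15,-12.2,-8,-2.75,-0.3,3.5,0.3],
  [-5.15,-12.2,-8,-2.75,-0.3,3.5,0.3],
  [-5.15,-12.2,-8,-2.75,-0.3,3.5,0.3],
  [-5.15,-12.2,-8,-2.75,-0.3,3.5,0.3],
  [-5.15,-12.2,-8,-2.75,-0.3,3.5,0.3],
  [-5.15,-12.2,-8,-2.75,-0.3,3.5,0.3],
  [-5.15,-12.2,-8,-2.75,-0.3,3.5,0.3],
  [-5.15,-12.2,-8,-2.75,-0.3,3.5,0.3],
  [-5.15,-12.2,-8,-2.75,-0.3,3.5,0.3],
  [-5.15,-12.2,-8,-2.75,-0.3,3.5,0.3],
  [-5.15,-12.2,-8,-2.75,-0.3,3.5,0.3],
  [-5.15,-12.2,-8,-2.75,-0.3,3.5,0.3],
  [-5.15,-12.2,-8,-2.75,-0.3,3.5,0.3],
  [-5.15,-12.2,-8,-2.75,-0.3,3.5,0.3],
  [-5.15,-12.2,-8,-2.75,-0.3,3.5,0.3],
])

```text
time_s: 6.6
position: [0.5811, -0.3399, 0.3014]
tcp_rot: [[-0.748, 0.142, 0.649], [0.174, 0.985, -0.015], [-0.641, 0.102, -0.761]]
force: [0.5, -0.3, -1.5]
opening: 0.562
grasp_force: 29.9
```

```bash
python3 - <<'E'
from h import *
from rig import optics
show()
Rp=place(25,5);
tcp=np.array([.471,-.353,.004+.072])+.019*Rp[:,2]
cmd(tcp+[0,0,.12],Rp); cmd(tcp+[0,0,.015],Rp)
c=optics.capture("scene");cv2.imwrite("pics/s1.png",c["image"])
E
```

```text
time_s 6.6
joint_positions [-53.8061, 20.8799, 98.1166, 47.3473, 44.4228, -163.511]
position [0.5811, -0.3399, 0.3014]
force [0.5412, -0.2889, -1.5086]
moment [0.1623, 0.4533, 0.0152]
opening 0.5623
grasp_force 29.8607
row [-1.4, -4.82, -2.55, 4.67, -1.21, 0.87] rows>= 3.9
row [-1.4, -4.82, -2.55, 6.91, -1.56, 3.54] rows>= 5.7
```

View pics/s1.png

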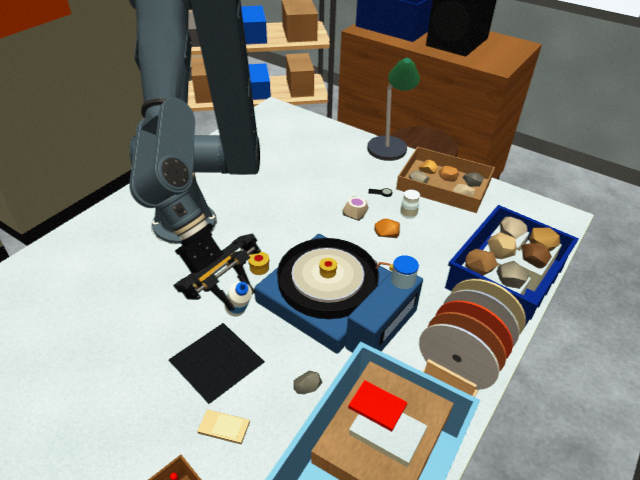

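j6 ran to its limit. I'll fit a quick kinematic model from the logged states to choose a reachable placing yaw before moving on.

```bash
cat > kin.py <<'E'
import numpy as np
from scipy.optimize import least_squares
from scipy.spatial.transform import Rotation as Ro
J=np.array([[-76.3464,30.2799,82.1542,0,67.6904,-10.2301],[-27.2894,19.2259,113.3892,24.9864,26.9773,42.5325],[-24.5071,15.4589,103.891,16.2821,38.4947,54.6221],[-33.5511,19.6141,89.8403,-.1464,71.0911,-13.6159],[-46.432,17.2712,92.1691,.0383,70.273,-96.1592],[-53.8061,20.8799,98.1166,47.3473,44.4228,-163.511]])
P=np.array([[.2529,-.5708,.2216],[.5398,-.0877,.2035],[.5788,-.0833,.2732],[.4991,-.1987,.2846],[.4303,-.2911,.2923],[.5811,-.3399,.3014]])
def fk(q,k):
    h,a1,lat,a2,a3,e,d=k;z=lambda a:Ro.from_euler('z',a,degrees=True);y=lambda a:Ro.from_euler('y',a,degrees=True)
    A=z(q[0]);B=A*y(q[1]);C=A*y(q[1]+q[2]);W=C*z(q[4-1])*y(q[4])*z(q[5]+90)
    p=A.apply([a1,lat,h])+B.apply([0,0,a2])+C.apply([e,0,a3])+W.apply([0,0,d]);return p,W.as_matrix()
K=least_squares(lambda k:np.concatenate([fk(q,k)[0]-p for q,p in zip(J,P)]),[.2,0,.1,.4,.4,0,.2])
k=K.x
lo=np.array([-176,-43,13,-81.5,0.5,-162.5]);hi=np.array([176,126,139,261,151,162.5])
def ik(p,R,q0):
    f=lambda q:np.r_[(fk(q,k)[0]-p)*20,(Ro.from_matrix(fk(q,k)[1].T@R)).as_rotvec()*3]
    s=least_squares(f,np.clip(q0,lo+.1,hi-.1),bounds=(lo,hi),x_scale=50.);return s.x,np.abs(s.fun).max()
E
python3 - <<'E'
from kin import *
print(k.round(4),np.abs(K.fun).max());print(fk(J[5],k)[1].round(3),fk(J[1],k)[1].round(3))
from h import place
for th in(25,):
  for phi in (0,-15,-25,-40,-60,-75,-90,-105,-120):
    R=place(th,phi);g=np.array([.471,-.353,.076])+.019*R[:,2]
    for dz in(.12,0):
        r=min((ik(g+[0,0,dz],R,q0) for q0 in([-46,17,92,0,60,-96],[-46,17,110,-60,60,-60],[-46,17,110,60,60,-140])),key=lambda r:r[1])
        print(phi,dz,r[0].round(0),round(r[1],3))
E
```

```text
[ 2.741e-01 -1.000e-04  1.110e-01  5.880e-01  3.917e-01  1.140e-01
  3.055e-01] 5.118103721379885e-05
[[-0.748  0.142  0.649]
 [ 0.174  0.985 -0.015]
 [-0.641  0.102 -0.761]] [[ 0.906 -0.003  0.423]
 [-0.002 -1.    -0.003]
 [ 0.423  0.002 -0.906]]
0 0.12 [ -56.   24.  107.   42.   33. -162.] 1.762
0 0 [ -53.   37.  106.   39.   24. -162.] 2.17
-15 0.12 [ -53.   23.  112.   50.   19. -162.] 1.581
-15 0 [ -51.   36.  110.   49.   12. -162.] 2.014
-25 0.12 [ -51.   24.  114.   57.   10. -162.] 1.457
-25 0 [-46.  37. 112. -81.   1. -23.] 1.882
-40 0.12 [-47.  24. 116. -81.   1. -13.] 1.316
-40 0 [-47.  37. 112. -81.   1. -13.] 1.812
-60 0.12 [-37.  27. 112. -81.  22.  11.] 1.195
-60 0 [-34.  41. 107. -81.  28.  18.] 1.504
-75 0.12 [-28.  34. 107. -81.  43.  29.] 0.765
-75 0 [-26.  48. 103. -81.  48.  38.] 0.957
-90 0.12 [-24.  39. 104. -81.  57.  42.] 0.384
-90 0 [-23.  53. 100. -81.  58.  51.] 0.657
-105 0.12 [-22.  43. 101. -81.  66.  51.] 0.0
-105 0 [-22.  56.  99. -81.  65.  60.] 0.154
-120 0.12 [-22.  46.  91. -67.  77.  46.] 0.0
-120 0 [-22.  57.  91. -70.  73.  57.] 0.0
```

```bash
python3 - <<'E'
from kin import *
from h import place
rng=np.random.default_rng(0)
S=[rng.uniform([-90,0,40,-80,5,-160],[10,80,130,80,145,160]) for _ in range(14)]
for phi in range(-180,180,20):
    R=place(25,phi);g=np.array([.455,-.370,.076])+.019*R[:,2]
    r=min((ik(g,R,q0) for q0 in S),key=lambda r:r[1])
    if r[1]<.01:
        r2=ik(g+[0,0,.12],R,r[0]);print(phi,r[0].round(0),r2[0].round(0),round(r2[1],3))
E
```

```text
-180 [-35.  66.  58. -34. 112.  59.] [-35.  57.  59. -37. 119.  54.] 0.0
-160 [-30.  63.  68. -45.  99.  54.] [-30.  54.  68. -46. 105.  47.] 0.0
-140 [-27.  60.  80. -57.  85.  53.] [-27.  50.  80. -56.  90.  45.] 0.0
-120 [-25.  57.  93. -72.  71.  58.] [-25.  45.  93. -69.  75.  47.] 0.0
-80 [-31.  57. 118. 231.  62.  86.] [-31.  40. 119. 240.  53.  70.] 0.0
-60 [-42.  60. 129. 197.  73.  93.] [-42.  40. 129. 200.  55.  86.] 0.0
-40 [-58.  63. 133. 163.  80.  85.] [-58.  41. 134. 161.  60.  92.] 0.0
-20 [-72.  60. 129. 131.  71.  82.] [-72.  40. 130. 124.  59.  99.] 0.0
0 [-78.  57. 119. 101.  64.  94.] [-78.  40. 120.  93.  62. 112.] 0.0
20 [-78.  56. 107.  75.  68. 108.] [-78.  42. 108.  70.  73. 122.] 0.0
40 [-75.  57.  94.  56.  80. 117.] [-75.  45.  94.  55.  86. 126.] 0.0
60 [-71.  60.  81.  43.  93. 119.] [-71.  49.  81.  44. 100. 126.] 0.0
80 [-65.  63.  69.  32. 106. 116.] [-65.  53.  69.  34. 113. 121.] 0.0
100 [-59.  66.  59.  21. 117. 109.] [-59.  57.  59.  23. 125. 113.] 0.0
120 [-53.  68.  52.   8. 124.  97.] [-53.  60.  53.   8. 132.  99.] 0.0
140 [-47.  69.  49.  -8. 126.  82.] [-47.  61.  50.  -9. 134.  81.] 0.0
160 [-41.  68.  52. -22. 121.  69.] [-41.  60.  52. -25. 129.  65.] 0.0
```

The model fits to 0.05 mm. Placing with yaw +50 (gripper coming from the empty near right side) is well inside the ranges, so I'll unwind j6 the other way and go there.

```bash
python3 - <<'E'
from kin import *
from h import cmd,place,down,read_state
q=np.array(read_state()["joint_positions"])
Rp=place(25,50);g=np.array([.460,-.365,.076])+.019*Rp[:,2];print(g)
a=None
for p,R in[([.45,-.29,.30],down(50)),([.43,-.30,.30],down(-40)),([.42,-.32,.30],down(-140)),(g+[0,0,.20],Rp),(g+[0,0,.015],Rp)]:
    q,e=ik(p,R,q);print(q.round(0),round(e,4)); a=cmd(p,R,a)
E
```

```text
[ 0.4710687  -0.35180883  0.06797025]
[-45.  18.  89.  -0.  72. -95.] 0.0
row [3.31, 7.53, 5.69, 3.67, 1.02, -2.81] rows>= 7.0
[-47.  17.  91.   0.  72.  -7.] 0.0
row [0.0, 0.0, 18.0, 0.3, -0.68, 0.0] rows>= 12.6
[-49.  18.  90.   0.  72.  91.] 0.0
row [0.0, 0.0, 20.0, -0.72, 0.17, 0.0] rows>= 14.0
[-73.  40.  86.  50.  98. 133.] 0.0
row [9.01, -10.73, 14.14, 1.91, -0.62, 1.07] rows>= 13.9
[-73.  57.  88.  50.  87. 119.] 0.0
row [0.0, 0.0, 0.0, 5.59, 0.0, 2.61] rows>= 4.4
```

Call:
send_rows([
  [3.3,7.5,5.7,3.7,1.0,-2.8,0.3],
  [3.3,7.5,5.7,3.7,1.0,-2.8,0.3],
  [3.3,7.5,5.7,3.7,1.0,-2.8,0.3],
  [3.3,7.5,5.7,3.7,1.0,-2.8,0.3],
  [3.3,7.5,5.7,3.7,1.0,-2.8,0.3],
  [3.3,7.5,5.7,3.7,1.0,-2.8,0.3],
  [3.3,7.5,5.7,3.7,1.0,-2.8,0.3],
  [3.3,7.5,5.7,3.7,1.0,-2.8,0.3],
  [3.3,7.5,5.7,3.7,1.0,-2.8,0.3],
])

```text
time_s: 7.4
position: [0.4484, -0.2901, 0.2961]
tcp_rot: [[-0.766, 0.642, -0.001], [0.642, 0.766, 0.003], [0.002, 0.001, -1.0]]
force: [0.2, 0.3, -1.0]
opening: 0.566
grasp_force: 29.9
```

```bash
python3 - <<'E'
from h import *
show(); cmd([.43,-.30,.30],down(-40))
E
```

```text
time_s 7.4
joint_positions [-44.9406, 18.4721, 89.6583, 0.0762, 72.0111, -95.0025]
position [0.4484, -0.2901, 0.2961]
force [0.2297, 0.3239, -1.0435]
moment [0.0614, -0.1889, 0.035]
opening 0.5659
grasp_force 29.8529
row [-0.01, -0.03, 18.01, 0.26, -0.65, -0.13] rows>= 12.6
```

Call:
send_rows([
  [0,0,18,0.3,-0.7,-0.1,0.3],
  [0,0,18,0.3,-0.7,-0.1,0.3],
  [0,0,18,0.3,-0.7,-0.1,0.3],
  [0,0,18,0.3,-0.7,-0.1,0.3],
  [0,0,18,0.3,-0.7,-0.1,0.3],
  [0,0,18,0.3,-0.7,-0.1,0.3],
  [0,0,18,0.3,-0.7,-0.1,0.3],
  [0,0,18,0.3,-0.7,-0.1,0.3],
  [0,0,18,0.3,-0.7,-0.1,0.3],
  [0,0,18,0.3,-0.7,-0.1,0.3],
  [0,0,18,0.3,-0.7,-0.1,0.3],
  [0,0,18,0.3,-0.7,-0.1,0.3],
  [0,0,18,0.3,-0.7,-0.1,0.3],
])

```text
time_s: 8.48
position: [0.4254, -0.2996, 0.2991]
tcp_rot: [[0.648, 0.761, -0.002], [0.761, -0.648, 0.004], [0.002, -0.004, -1.0]]
force: [0.2, 1.1, -2.1]
opening: 0.567
grasp_force: 29.8
```

Call:
send_rows([
  [0,0,20,-0.7,0.2,0,0.3],
  [0,0,20,-0.7,0.2,0,0.3],
  [0,0,20,-0.7,0.2,0,0.3],
  [0,0,20,-0.7,0.2,0,0.3],
  [0,0,20,-0.7,0.2,0,0.3],
  [0,0,20,-0.7,0.2,0,0.3],
  [0,0,20,-0.7,0.2,0,0.3],
  [0,0,20,-0.7,0.2,0,0.3],
  [0,0,20,-0.7,0.2,0,0.3],
  [0,0,20,-0.7,0.2,0,0.3],
  [0,0,20,-0.7,0.2,0,0.3],
  [0,0,20,-0.7,0.2,0,0.3],
  [0,0,20,-0.7,0.2,0,0.3],
  [0,0,20,-0.7,0.2,0,0.3],
  [0,0,20,-0.7,0.2,0,0.3],
  [0,0,20,-0.7,0.2,0,0.3],
])

```text
time_s: 9.82
position: [0.4167, -0.3197, 0.2992]
tcp_rot: [[0.643, -0.766, -0.002], [-0.766, -0.643, 0.003], [-0.004, -0.0, -1.0]]
force: [-0.1, -0.3, -2.3]
opening: 0.564
grasp_force: 29.9
```

```bash
python3 - <<'E'
from h import *
show()
Rp=place(25,50);g=np.array([.460,-.365,.076])+.019*Rp[:,2]
cmd(g+[0,0,.2],Rp)
E
```

```text
time_s 9.8167
joint_positions [-49.7155, 17.5867, 90.4932, 0.0285, 72.1576, 90.2365]
position [0.4167, -0.3197, 0.2992]
force [-0.0782, -0.3176, -2.269]
moment [0.1797, -0.0075, -0.0374]
opening 0.564
grasp_force 29.8529
row [9.03, -10.69, 14.12, 1.99, -0.7, 1.03] rows>= 13.9
```

Call:
send_rows([
  [9,-10.7,14.1,2,-0.7,1,0.3],
  [9,-10.7,14.1,2,-0.7,1,0.3],
  [9,-10.7,14.1,2,-0.7,1,0.3],
  [9,-10.7,14.1,2,-0.7,1,0.3],
  [9,-10.7,14.1,2,-0.7,1,0.3],
  [9,-10.7,14.1,2,-0.7,1,0.3],
  [9,-10.7,14.1,2,-0.7,1,0.3],
  [9,-10.7,14.1,2,-0.7,1,0.3],
  [9,-10.7,14.1,2,-0.7,1,0.3],
  [9,-10.7,14.1,2,-0.7,1,0.3],
  [9,-10.7,14.1,2,-0.7,1,0.3],
  [9,-10.7,14.1,2,-0.7,1,0.3],
  [9,-10.7,14.1,2,-0.7,1,0.3],
  [9,-10.7,14.1,2,-0.7,1,0.3],
  [9,-10.7,14.1,2,-0.7,1,0.3],
  [9,-10.7,14.1,2,-0.7,1,0.3],
  [9,-10.7,14.1,2,-0.7,1,0.3],
])

```text
time_s: 11.23
position: [0.4724, -0.3535, 0.2696]
tcp_rot: [[-0.271, -0.767, 0.582], [-0.329, 0.642, 0.693], [-0.905, -0.003, -0.426]]
force: [0.6, 0.2, -2.2]
opening: 0.566
grasp_force: 29.9
```

```bash
python3 - <<'E'
from h import *
show()
Rp=place(25,50);g=np.array([.460,-.365,.076])+.019*Rp[:,2]
a=cmd(g+[0,0,.015],Rp);cmd(g+[0,0,.014],Rp,a)
from rig import optics
im=[optics.capture(n)["image"] for n in("scene","top")]
cv2.imwrite("pics/s2.png",np.hstack([cv2.resize(im[0][200:420,130:350],(400,400)),cv2.resize(im[1][180:330,350:500],(400,400))]))
E
```

```text
time_s 11.2333
joint_positions [-72.4847, 40.1666, 86.1025, 50.4232, 97.9989, 133.1728]
position [0.4724, -0.3535, 0.2696]
force [0.6227, 0.2061, -2.1872]
moment [-0.567, 0.4792, -0.0288]
opening 0.5657
grasp_force 29.8685
row [-0.01, -0.05, 0.04, 5.62, 0.09, 2.66] rows>= 4.5
row [0.0, 0.0, 0.0, 0.03, 0.0, 0.01] rows>= 0.0
```

View pics/s2.png

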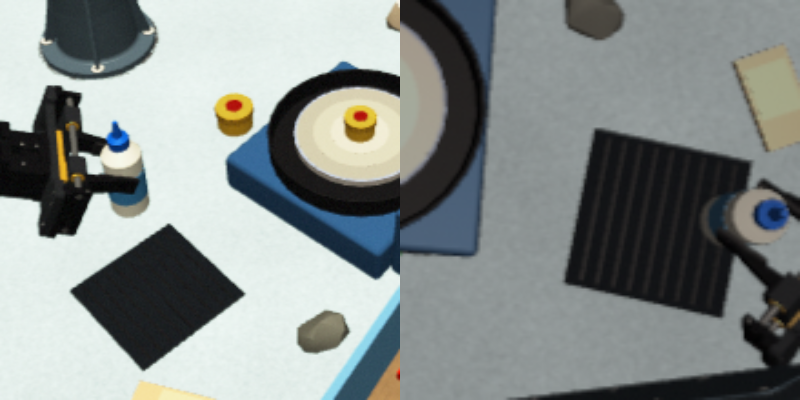

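The bottle hangs upright in the fingers above the mat (left half about (122,180), right half nozzle at (770,213)). I'll lower it to just above the mat, then feel for contact.

Call:
send_rows([
  [0,0,0,1.1,0,0.5,0.3],
  [0,0,0,2.2,0,1,0.3],
  [0,0,0,3.3,0.05,1.5,0.3],
  [0,0,0,4.4,0.1,2.0,0.3],
  [0,0,0,5.2,0.1,2.4,0.3],
  [0,0,0,5.6,0.1,2.65,0.3],
  [0,0,0,5.6,0.1,2.65,0.3],
  [0,0,0,5.6,0.1,2.65,0.3],
])

```text
time_s: 12.0
position: [0.471, -0.3504, 0.0841]
tcp_rot: [[-0.272, -0.767, 0.582], [-0.325, 0.642, 0.694], [-0.906, -0.001, -0.424]]
force: [0.8, -0.1, -1.1]
opening: 0.563
grasp_force: 29.9
```

Call:
send_rows([
  [0,0,0,0.1,0,0.05,0.3],
  [0,0,0,0.2,0,0.1,0.3],
  [0,0,0,0.3,0,0.14,0.3],
  [0,0,0,0.3,0,0.14,0.3],
])

```text
time_s: 12.33
position: [0.4703, -0.3507, 0.0739]
tcp_rot: [[-0.273, -0.766, 0.582], [-0.326, 0.643, 0.693], [-0.905, -0.0, -0.425]]
force: [0.5, 0.4, -2.6]
opening: 0.563
grasp_force: 29.9
```

Call:
send_rows([
  [0,0,0,0.06,0,0.03,0.3],
  [0,0,0,0.12,0,0.06,0.3],
  [0,0,0,0.12,0,0.06,0.3],
])

```text
time_s: 12.58
position: [0.4703, -0.3502, 0.0693]
tcp_rot: [[-0.273, -0.766, 0.582], [-0.324, 0.643, 0.694], [-0.906, 0.001, -0.424]]
force: [-0.7, -0.2, -1.5]
opening: 0.561
grasp_force: 29.9
```

Call:
send_rows([
  [0,0,0,0.03,0,0.015,0.3],
  [0,0,0,0.06,0,0.03,0.3],
  [0,0,0,0.06,0,0.03,0.3],
])

```text
time_s: 12.83
position: [0.4704, -0.3502, 0.0677]
tcp_rot: [[-0.273, -0.766, 0.582], [-0.324, 0.643, 0.694], [-0.906, 0.001, -0.423]]
force: [-0.7, -0.5, -0.0]
opening: 0.567
grasp_force: 29.9
```

Call:
send_rows([
  [0,0,0,0.03,0,0.015,0.3],
  [0,0,0,0.06,0,0.03,0.3],
  [0,0,0,0.06,0,0.03,0.3],
])

```text
time_s: 13.08
position: [0.4705, -0.35, 0.0677]
tcp_rot: [[-0.27, -0.766, 0.583], [-0.322, 0.643, 0.695], [-0.908, -0.0, -0.42]]
force: [-2.3, -0.0, 6.9]
opening: 0.563
grasp_force: 29.9
```

Call:
send_rows([
  [0,0,0,0.03,0,0.015,0.3],
  [0,0,0,0.05,0,0.025,0.3],
  [0,0,0,0.05,0,0.025,0.3],
])

```text
time_s: 13.33
position: [0.4705, -0.3499, 0.0676]
tcp_rot: [[-0.268, -0.766, 0.584], [-0.32, 0.643, 0.696], [-0.909, -0.001, -0.417]]
force: [-4.2, -1.7, 11.9]
opening: 0.567
grasp_force: 29.8
```

The mat takes the load at TCP z = 0.0677, as predicted. I'll ease off, open and back out along the fingers.

Call:
send_rows([
  [0,0,0,-0.08,0,-0.04,0.3],
  [0,0,0,-0.08,0,-0.04,0.3],
  [0,0,0,-0.08,0,-0.04,0.65],
  [0,0,0,-0.08,0,-0.04,0.85],
  [0,0,0,-0.08,0,-0.04,0.95],
  [0,0,0,-0.08,0,-0.04,0.95],
  [0,0,0,-0.08,0,-0.04,0.95],
  [0,0,0,-0.08,0,-0.04,0.95],
  [0,0,0,-0.08,0,-0.5,0.95],
  [0,0,0,-0.08,0,-1,0.95],
  [0,0,0,-0.08,0,-2,0.95],
  [0,0,0,-0.08,0,-3,0.95],
  [0,0,0,-0.08,0,-4,0.95],
  [0,0,0,-0.08,0,-4,0.95],
])

```text
time_s: 14.5
position: [0.3981, -0.4404, 0.1191]
tcp_rot: [[-0.274, -0.762, 0.587], [-0.332, 0.648, 0.685], [-0.902, -0.007, -0.431]]
force: [1.0, -1.0, -0.5]
opening: 0.951
grasp_force: 0.0
```

```bash
python3 - <<'E'
from h import *
from kin import ik
from rig import optics
show()
C={n:optics.capture(n) for n in("scene","top")};im=[C[n]["image"] for n in("scene","top")]
for n in C:np.savez(n+"1.npz",**C[n])
cv2.imwrite("pics/s3.png",np.hstack([cv2.resize(im[0][200:420,130:350],(400,400)),cv2.resize(im[1][180:330,350:500],(400,400))]))
st=read_state();q=np.array(st["joint_positions"]);p0=np.array(st["position"])
a=None
for p,R in[(p0+[-.02,-.02,.2],np.array(st["tcp_rot"])),([.40,-.30,.32],down(-140)),([.5,-.15,.32],down(-90)),([.583,-.003,.25],down(-10))]:
    q,e=ik(p,R,q);print(q.round(0),round(e,4)); a=cmd(p,R,a)
E
```

```text
time_s 14.5
joint_positions [-80.7129, 55.202, 80.2156, 43.9254, 95.8236, 122.1885]
position [0.3981, -0.4404, 0.1191]
force [0.9842, -0.9844, -0.5004]
moment [-0.3165, 0.3355, -0.0199]
opening 0.951
grasp_force 0.0
[-82.  41.  75.  46. 111. 136.] 0.0
row [0.0, 0.0, 0.0, -5.63, 0.07, -3.69] rows>= 4.8
[-50.  14.  92.  -0.  74.  90.] 0.0
row [-9.01, 10.67, -14.17, -1.95, 2.83, 3.94] rows>= 13.9
[-29.  16.  89.   0.  75.  61.] 0.0
row [0.0, 0.0, -10.0, -1.69, -5.77, 0.0] rows>= 7.0
[-11.  25.  86.  -0.  68.  -1.] 0.0
row [0.0, 0.0, -16.0, 2.77, -4.9, 2.33] rows>= 11.2
```

View pics/s3.png

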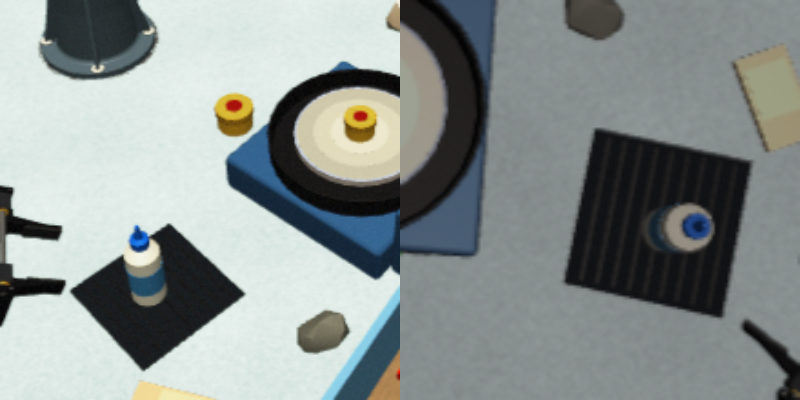

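The bottle stands upright on the mat, let go: left half (145,285), right half nozzle (697,228). Next is the cap; I'll raise first, then swing over to it.

Call:
send_rows([
  [0,0,0,-1.4,0,-0.9,0.95],
  [0,0,0,-2.8,0,-1.8,0.95],
  [0,0,0,-4.2,0,-2.7,0.95],
  [0,0,0,-5.6,0,-3.7,0.95],
  [0,0,0,-5.6,0,-3.7,0.95],
  [0,0,0,-5.6,0,-3.7,0.95],
])

```text
time_s: 15.1
position: [0.3829, -0.4568, 0.3227]
tcp_rot: [[-0.269, -0.766, 0.583], [-0.335, 0.642, 0.689], [-0.903, -0.01, -0.429]]
force: [0.3, -0.5, -0.2]
opening: 0.948
grasp_force: 0.0
```

Call:
send_rows([
  [-9,10.7,-14.2,-1.95,2.8,3.9,0.95],
  [-9,10.7,-14.2,-1.95,2.8,3.9,0.95],
  [-9,10.7,-14.2,-1.95,2.8,3.9,0.95],
  [-9,10.7,-14.2,-1.95,2.8,3.9,0.95],
  [-9,10.7,-14.2,-1.95,2.8,3.9,0.95],
  [-9,10.7,-14.2,-1.95,2.8,3.9,0.95],
  [-9,10.7,-14.2,-1.95,2.8,3.9,0.95],
  [-9,10.7,-14.2,-1.95,2.8,3.9,0.95],
  [-9,10.7,-14.2,-1.95,2.8,3.9,0.95],
  [-9,10.7,-14.2,-1.95,2.8,3.9,0.95],
  [-9,10.7,-14.2,-1.95,2.8,3.9,0.95],
  [-9,10.7,-14.2,-1.95,2.8,3.9,0.95],
  [-9,10.7,-14.2,-1.95,2.8,3.9,0.95],
  [-9,10.7,-14.2,-1.95,2.8,3.9,0.95],
  [-9,10.7,-14.2,-1.95,2.8,3.9,0.95],
  [-9,10.7,-14.2,-1.95,2.8,3.9,0.95],
  [-9,10.7,-14.2,-1.95,2.8,3.9,0.95],
])

```text
time_s: 16.52
position: [0.4022, -0.3008, 0.319]
tcp_rot: [[0.645, -0.764, 0.001], [-0.764, -0.645, 0.003], [-0.002, -0.002, -1.0]]
force: [-0.9, -0.4, -1.0]
opening: 0.945
grasp_force: 0.0
```

```bash
python3 - <<'E'
from h import *
show(); cmd([.583,-.003,.23],down(-10))
E
```

```text
time_s 16.5167
joint_positions [-49.6363, 14.3901, 91.8882, 0.1246, 73.8167, 90.161]
position [0.4022, -0.3008, 0.319]
force [-0.8916, -0.3625, -1.046]
moment [0.0701, 0.049, 0.0028]
opening 0.9448
grasp_force 0.0
row [-0.03, -0.02, -25.97, -3.69, -11.0, 2.99] rows>= 18.1
```

Call:
send_rows([
  [0,0,-26,-3.7,-11,3,0.95],
  [0,0,-26,-3.7,-11,3,0.95],
  [0,0,-26,-3.7,-11,3,0.95],
  [0,0,-26,-3.7,-11,3,0.95],
  [0,0,-26,-3.7,-11,3,0.95],
  [0,0,-26,-3.7,-11,3,0.95],
  [0,0,-26,-3.7,-11,3,0.95],
  [0,0,-26,-3.7,-11,3,0.95],
  [0,0,-26,-3.7,-11,3,0.95],
  [0,0,-26,-3.7,-11,3,0.95],
  [0,0,-26,-3.7,-11,3,0.95],
  [0,0,-26,-3.7,-11,3,0.95],
  [0,0,-26,-3.7,-11,3,0.95],
  [0,0,-26,-3.7,-11,3,0.95],
  [0,0,-26,-3.7,-11,3,0.95],
  [0,0,-26,-3.7,-11,3,0.95],
  [0,0,-26,-3.7,-11,3,0.95],
  [0,0,-26,-3.7,-11,3,0.95],
  [0,0,-26,-3.7,-11,3,0.95],
  [0,0,-26,-3.7,-11,3,0.95],
])

```text
time_s: 18.18
position: [0.5829, -0.004, 0.2291]
tcp_rot: [[0.174, 0.985, -0.0], [0.985, -0.174, 0.001], [0.001, -0.0, -1.0]]
force: [-0.2, 0.1, -0.6]
opening: 0.944
grasp_force: 0.0
```

```bash
python3 - <<'E'
from h import *
show(); cmd([.583,-.003,.1185],down(-10))
E
```

```text
time_s 18.1833
joint_positions [-11.4071, 26.5297, 87.8652, 0.074, 65.6219, -1.4226]
position [0.5829, -0.004, 0.2291]
force [-0.2256, 0.1484, -0.6443]
moment [0.0063, -0.0581, 0.0485]
opening 0.9438
grasp_force 0.0
row [-0.0, -0.01, -0.0, 0.03, -0.0, 3.69] rows>= 2.7
```

Call:
send_rows([
  [0,0,0,0.03,0,1,0.95],
  [0,0,0,0.03,0,2,0.95],
  [0,0,0,0.03,0,3,0.95],
  [0,0,0,0.03,0,3.7,0.95],
  [0,0,0,0.03,0,3.7,0.95],
  [0,0,0,0.03,0,3.7,0.95],
  [0,0,0,0.03,0,3.7,0.4],
  [0,0,0,0.03,0,3.7,0.4],
  [0,0,0,0.03,0,3.7,0.4],
  [0,0,0,0.03,0,3.7,0.4],
  [0,0,0,0.03,0,3.7,0.3],
  [0,0,0,0.03,0,3.7,0.3],
  [0,0,0,0.03,0,3.7,0.3],
  [0,0,0,0.03,0,3.7,0.3],
])

```text
time_s: 19.35
position: [0.583, -0.002, 0.1195]
tcp_rot: [[0.169, 0.986, 0.002], [0.986, -0.169, 0.0], [0.001, 0.002, -1.0]]
force: [-1.2, 0.1, 5.2]
opening: 0.562
grasp_force: 30.0
```

```bash
python3 - <<'E'
from h import *
show()
E
```

```text
time_s 19.35
joint_positions [-11.198, 34.749, 93.5599, 0.0579, 51.5913, -1.4792]
position [0.583, -0.002, 0.1195]
force [-1.1642, 0.1359, 5.2176]
moment [-0.0345, 0.1371, 0.0176]
opening 0.5619
grasp_force 29.9996
```

Gripping the head. Trying anticlockwise first (negative tool rz).

Call:
send_rows([
  [0,0,-1,0,0,0,0.3],
  [0,0,-2,0,0,0,0.3],
  [0,0,-2,0,0,0,0.3],
])

```text
time_s: 19.6
position: [0.5832, -0.0017, 0.1195]
tcp_rot: [[-0.003, 1.0, 0.002], [1.0, 0.003, 0.002], [0.002, 0.002, -1.0]]
force: [-0.4, 1.8, 5.6]
opening: 0.563
grasp_force: 30.0
```

```bash
python3 -c "
from h import *
show()"
```

```text
time_s 19.6
joint_positions [-11.2047, 34.7578, 93.5563, 0.1561, 51.5807, -11.4649]
position [0.5832, -0.0017, 0.1195]
force [-0.4212, 1.8181, 5.5785]
moment [0.2452, 0.0717, -0.5647]
opening 0.563
grasp_force 29.9972
```

Call:
send_rows([
  [0,0,-1,0,0,0,0.3],
  [0,0,-2,0,0,0,0.3],
  [0,0,-2,0,0,0,0.3],
])

```text
time_s: 19.85
position: [0.5833, -0.0019, 0.1191]
tcp_rot: [[-0.175, 0.985, 0.002], [0.985, 0.175, 0.002], [0.001, 0.003, -1.0]]
force: [-0.1, 1.2, 1.9]
opening: 0.56
grasp_force: 30.0
```

```bash
python3 -c "
from h import *
show()"
```

```text
time_s 19.85
joint_positions [-11.2136, 34.7934, 93.5599, 0.1464, 51.5237, -21.3642]
position [0.5833, -0.0019, 0.1191]
force [-0.0703, 1.2172, 1.8941]
moment [0.1811, -0.1778, -0.7653]
opening 0.5602
grasp_force 29.995
```

Resisting moment builds to 0.77 N m within 0.35 rad, so it looks like a stop with the pads slipping. Trying clockwise.

Call:
send_rows([
  [0,0,1,0,0,0,0.3],
  [0,0,2,0,0,0,0.3],
  [0,0,3,0,0,0,0.3],
  [0,0,4,0,0,0,0.3],
  [0,0,4,0,0,0,0.3],
])

```text
time_s: 20.27
position: [0.5834, -0.0022, 0.1191]
tcp_rot: [[0.172, 0.985, 0.002], [0.985, -0.172, -0.0], [0.0, 0.002, -1.0]]
force: [-0.2, 0.5, 2.1]
opening: 0.563
grasp_force: 30.0
```

```bash
python3 -c "
from h import *
show()"
```

```text
time_s 20.2667
joint_positions [-11.1891, 34.7981, 93.5477, 0.0103, 51.517, -1.2691]
position [0.5834, -0.0022, 0.1191]
force [-0.2271, 0.5222, 2.1435]
moment [0.0581, -0.1577, -0.0405]
opening 0.5628
grasp_force 29.998
```

Call:
send_rows([
  [0,0,1,0,0,0,0.3],
  [0,0,2,0,0,0,0.3],
  [0,0,3,0,0,0,0.3],
  [0,0,4,0,0,0,0.3],
  [0,0,4,0,0,0,0.3],
])

```text
time_s: 20.68
position: [0.5834, -0.0022, 0.1191]
tcp_rot: [[0.497, 0.868, 0.002], [0.868, -0.497, -0.0], [0.001, 0.002, -1.0]]
force: [0.5, 0.1, 3.7]
opening: 0.566
grasp_force: 30.0
```

```bash
python3 -c "
from h import *
show()"
```

```text
time_s 20.6833
joint_positions [-11.1955, 34.7978, 93.5479, 0.0176, 51.5175, 18.5689]
position [0.5834, -0.0022, 0.1191]
force [0.5315, 0.0819, 3.7103]
moment [-0.009, -0.134, -0.0581]
opening 0.5656
grasp_force 29.9979
```

Clockwise it turns freely (0.06 N m over 40°), so it is a left-hand thread. Continuing clockwise while checking forces.

Call:
send_rows([
  [0,0,1,0,0,0,0.3],
  [0,0,2,0,0,0,0.3],
  [0,0,3,0,0,0,0.3],
  [0,0,4,0,0,0,0.3],
  [0,0,5,0,0,0,0.3],
  [0,0,5,0,0,0,0.3],
])

```text
time_s: 21.18
position: [0.5833, -0.0024, 0.1191]
tcp_rot: [[0.816, 0.578, 0.002], [0.578, -0.816, -0.0], [0.002, 0.002, -1.0]]
force: [0.3, -0.5, 3.0]
opening: 0.567
grasp_force: 30.0
```

```bash
python3 -c "
from h import *
show()"
```

```text
time_s 21.1833
joint_positions [-11.2074, 34.7981, 93.5502, 0.0072, 51.5242, 43.4577]
position [0.5833, -0.0024, 0.1191]
force [0.3045, -0.4646, 3.0337]
moment [-0.1824, -0.1144, -0.0562]
opening 0.5667
grasp_force 29.9977
```

Call:
send_rows([
  [0,0,1,0,0,0,0.3],
  [0,0,2,0,0,0,0.3],
  [0,0,3,0,0,0,0.3],
  [0,0,4,0,0,0,0.3],
  [0,0,5,0,0,0,0.3],
  [0,0,5,0,0,0,0.3],
  [0,0,5,0,0,0,0.3],
])

```text
time_s: 21.77
position: [0.5831, -0.0024, 0.1191]
tcp_rot: [[0.983, 0.183, 0.002], [0.183, -0.983, -0.0], [0.002, 0.0, -1.0]]
force: [-0.1, -0.6, 3.7]
opening: 0.563
grasp_force: 30.0
```

```bash
python3 -c "
from h import *
show()"
```

```text
time_s 21.7667
joint_positions [-11.213, 34.7934, 93.5613, 0.0188, 51.5405, 68.2455]
position [0.5831, -0.0024, 0.1191]
force [-0.1049, -0.6215, 3.6568]
moment [-0.2022, -0.093, -0.0056]
opening 0.5628
grasp_force 29.9959
```

Turned 1.56 rad clockwise with almost no resistance. Now a small lift, checking the force.

Call:
send_rows([
  [0,0,0,0,0,0,0.3],
  [0,0,0,0,0,-0.07,0.3],
  [0,0,0,0,0,-0.14,0.3],
  [0,0,0,0,0,-0.2,0.3],
  [0,0,0,0,0,-0.2,0.3],
])

```text
time_s: 22.18
position: [0.5825, -0.0019, 0.1248]
tcp_rot: [[0.984, 0.178, 0.001], [0.178, -0.984, 0.001], [0.001, -0.001, -1.0]]
force: [0.5, -0.3, -0.7]
opening: 0.561
grasp_force: 30.0
```

Call:
send_rows([
  [0,0,0,0,0,-0.2,0.3],
  [0,0,0,0,0,-0.5,0.3],
  [0,0,0,0,0,-0.8,0.3],
  [0,0,0,0,0,-1.1,0.3],
  [0,0,0,0,0,-1.5,0.3],
  [0,0,0,0,0,-1.9,0.3],
  [0,0,0,0,0,-2.3,0.3],
  [0,0,0,0,0,-2.7,0.3],
  [0,0,0,0,0,-2.8,0.3],
  [0,0,0,0,0,-2.8,0.3],
  [0,0,0,0,0,-2.8,0.3],
  [0,0,0,0,0,-2.8,0.3],
  [0,0,0,0,0,-2.8,0.3],
  [0,0,0,0,0,-2.8,0.3],
])

```text
time_s: 23.35
position: [0.5823, -0.002, 0.2081]
tcp_rot: [[0.984, 0.178, -0.0], [0.178, -0.984, 0.001], [-0.0, -0.001, -1.0]]
force: [-0.0, -0.4, -1.4]
opening: 0.563
grasp_force: 30.0
```

```bash
python3 - <<'E'
from h import *
from rig import optics
show()
im=optics.capture("scene")["image"]
cv2.imwrite("pics/s4.png",cv2.resize(im[150:400,130:460],(792,600)))
E
```

```text
time_s 23.35
joint_positions [-11.2109, 27.9078, 89.2349, 0.0516, 62.8801, 68.5229]
position [0.5823, -0.002, 0.2081]
force [-0.0362, -0.3819, -1.4061]
moment [-0.0024, -0.0023, -0.0254]
opening 0.5633
grasp_force 30.0003
```

View pics/s4.png

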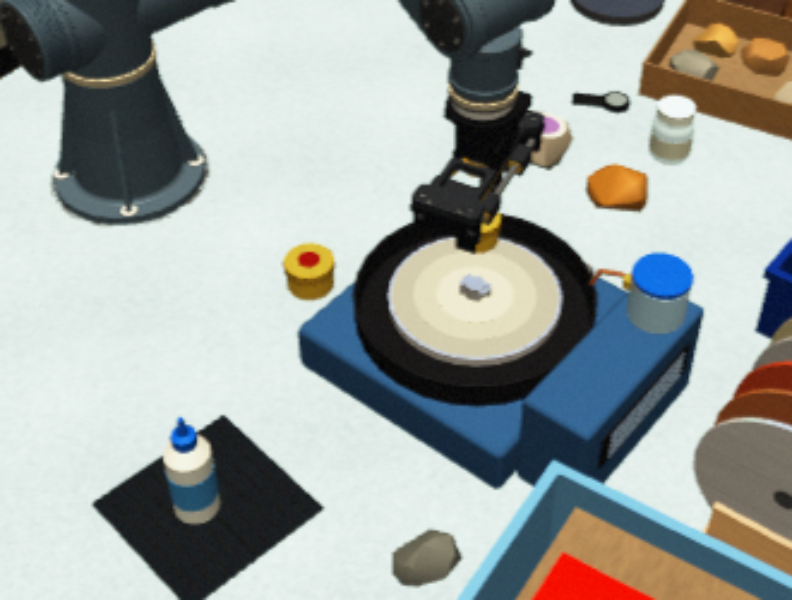

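The picture shows the bare spindle end at (475,287), the cap held in the fingers at (488,232), and the bottle upright on the mat at (192,485). I'll hand in.

```bash
python3 -c "
from rig import bot
print(bot.hand_in())"
```

```text
the job is handed in; nothing more can be done
None
```

The wash bottle stands upright on the mat, and the cap (left-hand thread, it loosened clockwise) is held still about 89 mm above the spindle; I handed the job in at about 23 s, and no verdict was returned.

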